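Take a surface reading on the marble slab

TASK

Slide the round marble slab across the worktop, without lifting it, until it lies wholly on the blue disc. Then take the yellow surface thermometer out of its stand and hold it upright with its tip on the slab's green spot, pressing lightly (about 3.5 N) so that the sprung tip is about half way in. Never press hard, leave all the other things where they are, and finish while still holding the thermometer pressed there.

Things in the scene. Friction and masses are not known exactly. Their poses are not given: they have to be found in the camera images.
- slab: loose round white marble slab, 140 mm in diameter, 32 mm thick, 0.55 to 0.9 kg (the lowest 6 mm is a recessed rubber foot of 120 mm diameter); origin at the centre of its underside, z up. Two spread fingertips set low against its edge push it steadily
- spot (a point): centre of the green spot with a thin black rim (24 mm in diameter over the rim), flush in the slab's top, 32 mm above its underside and 35 mm from its centre along the slab's x axis
- place_disc: flat blue disc stuck to the worktop, 184 mm in diameter, about 1 mm thick and nothing to climb; origin at its centre. The slab lies wholly on it when their centres are less than 22 mm apart
- stand: fixed grey block, 64x64 mm, 48 mm tall (a thin black foot plate round it, 84x84 mm), with an upright hole of 19 mm through its middle in which the thermometer stands. Mind the wall cabinets when moving the arm: one hangs over the back of the worktop (front at x = 0.62, from y = -0.17 to 0.44), one over its right end, both with undersides 0.46 m above the worktop; so travel low; origin at the centre of its underside; z up
- probe: loose yellow surface thermometer, about 0.15 kg, standing upright in the stand; draw it straight up by 45 mm to clear the hole. Handle 30 mm (x) by 24 mm (y) by 75 mm tall, plain flat sides, small display on the -x face; origin at the centre of the handle's underside (it rests on the stand's top), z up along the handle. Below it a black sleeve of 15 mm diameter reaches 16 mm down, then the sprung tip
- plunger (a joint): how far the sprung tip is pushed in, m: 0 is fully out, 0.016 (pushed towards the handle) is the stop. The spring gives 1.2 N at 0 and 0.3 N more for each mm (3.5 N at about 0.0075)
- probe_tip (a point): the end face of the sprung tip, a copper-coloured button of 10 mm diameter; with the tip fully out it lies 38 mm below the probe's origin, on its axis
- jar_red_lid: bystander: glass jar with a red lid, 63 mm wide, 90 mm tall; origin at the centre of its underside; leave it where it is
- jar_green_label: bystander: glass herb jar with a dark lid and green label, 44 mm wide, 105 mm tall; origin at the centre of its underside; leave it where it is
- jar_yellow_lid: bystander: glass spice jar with a yellow lid, 45 mm wide, 100 mm tall; origin at the centre of its underside; leave it where it is
- jar_dark_lid: bystander: small glass jar of yellow contents with a dark lid, 46 mm wide, 80 mm tall; origin at the centre of its underside; leave it where it is
- stone_bird: bystander: small pale stone bird ornament, 36x48 mm, 61 mm tall; origin at the centre of its underside; leave it where it is
- brass_weight: bystander: brass weight with a knob, 38 mm wide, 39 mm tall; origin at the centre of its underside; leave it where it is
Mind the look-alikes: they are no part of the job. Leave any pink look-alike of the probe alone.

How it is judged:
By the outcome, as a careful person would: the job done as asked, in the order asked, and still so for the second after the job is handed in, while the arm keeps its last pose, push and grip.
It also fails if it takes over 56 s, if anything falls off the work surface, if the arm or the gripper's body presses on something with over 40 N, if the wrist force passes 120 N, or if a joint passes its speed limit or range.

ROBOT

A 6-joint arm with a two-finger parallel gripper is mounted at the origin on a cart in front of the work surface, level with it; the furniture and walls round the work are solid. World frame = base frame: x ahead of the robot, y to its left, z up, the work surface at z = 0. Lengths are in mm, angles in rad, forces in N, time in s.
With the tool pointing down it reaches from about 400 to 925 mm from the base axis. Payload 12.5 kg.
Tool frame: the origin (TCP) lies midway between the tips of the shut fingers; the grasp point (between the pads) lies 19 mm behind it; z points along the fingers, y is the line along which they close (so a half turn about z gives the same grasp; the last joint's range is limited). The gripper opens to 95 mm and grips with 3 to 60 N. Pads are 20 mm wide; open, the fingers measure 119 mm over their backs; the gripper's body (75 mm by 180 mm) begins 59 mm behind the grasp point.
Start: joints at [1.085, 0.491, 1.559, -0, 1.092, -0.106], TCP at [231.694, 580.487, 214.661] pointing down, gripper open.
Joint ranges: [-3.1, 3.1], [-0.84, 2.19], [0.05, 2.79], [-1.13, 4.28], [0.06, 2.93], [-2.69, 2.69]. Speed limits (rad/s): [2.22, 2.22, 2.79, 3.14, 3.14, 3.14].

INTERFACE

Orientations are given as [roll, pitch, yaw] about the fixed x, y, z axes, in that order (R = Rz(yaw) Ry(pitch) Rx(roll)).
In Python, from cell import state, read_camera, job_done gives the robot as it stands.
- The arm moves only by the tool carry_out, never from a script. Its argument "moves" is a list of rows, each an object with "slide": the shift along the tool's x, y, z as a fraction of full scale, a list of three; "spin": the turn about the tool's z as a fraction of full scale. A call has 1 to 12 rows; each row shifts and turns the commanded pose from where the row before left it, along the tool's axes as they then stand; what a row does not reach is not made up. Full scale, the value 1, is 0.4 m for a shift and 30 degrees for a turn. A row lasts 1/12 s, in which the tool goes at most 41.7 mm and 7.16 degrees, less where a joint would pass 70% of its speed; a pose out of reach is approached as far as the arm can. A call with a number of a shift or a turn outside -1 to 1 is refused whole. A call with a gripper value outside its range is refused whole. "hand" is the closure, from 0 (fully open) to 1 (shut), set as the call begins (left out, the last holds). The fingers move at their own pace and stop on an object; the grip force is fixed at half the most. Time passes only in rows, so rows that do not move let the fingers close. It gives the time, the measured TCP pose, the force, the opening and the grip force at its end, in the units of the state.
- state(): the state, without advancing time (a new reading comes with each control period).
- read_camera(name): name is "scene" or "top"; returns a dict with "color" (420x560x3 uint8, red, green, blue), "K" (3x3 intrinsics, pixels), "R" (3x3) and "t" (3): a world point X has camera coordinates R X + t. Camera axes: x right, y down, z forward; pixel columns grow to the right and rows downward; lengths in mm; the calibration is good to about 2 mm. A picture is of the moment at which its call begins. There is no depth.
- job_done(): hands the job in; it is judged then, once.
The state is a dict: "t": time; "joints": joint angles; "qvel": joint speeds; "tau": joint torques, N m; "eef_pos": TCP position; "tcp_rot": TCP orientation; "ft_force": force on the tool from outside, world axes, zero at the start; "moment": the same for the moment, N m; "opening": opening from 0.0 (shut) to 1.0 (fully open); "grip_force": force on a finger pad.
Only numpy, scipy, OpenCV 4.12 (cv2) and the standard library are available. Lean on these libraries where they do the work, as an engineer would, in place of code of your own. Each camera call takes 0.05 s, during which the arm holds its last target. There are 200 camera calls.

## Working session

There is one attempt and no reset: what is moved stays moved. The work goes in short steps, Python scripts to look and compute and a tool call to move; the robot and the scene stay as the last step left them, time stands still between calls to the robot, and variables do not carry over. Pictures are saved under pics/ and viewed, at most 13 in all, crops included, and the job is handed in when it is done.

Besides the shell and the picture viewer there is one more tool, called as name([rows], argument=value, ...), one row to a line, values as JSON. carry_out: Moves the arm, as the interface text tells. Shift numbers are shares of 0.4 m and turn numbers shares of 30 degrees, none past 1 either way. Its arguments: {"type":"object","properties":{"moves":{"type":"array"},"hand":{"type":"number"}},"required":["moves"]}

```bash
mkdir -p pics
cat > h.py <<'E'
import numpy as np, cv2
from cell import state, read_camera, job_done
def save(c,name,crop=None,scale=1):
    im=c["color"][:,:,::-1].copy()
    if crop: x0,y0,x1,y1=crop; im=im[y0:y1,x0:x1]
    if scale!=1: im=cv2.resize(im,None,fx=scale,fy=scale,interpolation=cv2.INTER_CUBIC)
    cv2.imwrite("pics/"+name,im)
def px(c,u,v,z):
    K,R,t=map(np.array,(c["K"],c["R"],c["t"])); d=R.T@np.linalg.inv(K)@np.array([u,v,1.]); o=-R.T@t
    return np.round(o+d*(z-o[2])/d[2],1)
def proj(c,X):
    p=np.array(c["K"])@(np.array(c["R"])@np.array(X,float)+np.array(c["t"])); return np.round(p[:2]/p[2],1)
E
python3 - <<'E'
from h import *
for n in("scene","top"):
    c=read_camera(n); save(c,n+"1.png",scale=1.42); print(n,-np.array(c["R"]).T@c["t"],np.array(c["R"]).round(2).tolist())
print(state())
E
```

```text
scene [-105.60353085 -591.20936989  623.05669167] [[0.64, -0.77, -0.0], [-0.41, -0.34, -0.84], [0.65, 0.54, -0.54]]
top [ 324.33027467  -23.59544339 1387.51320984] [[-0.02, -1.0, 0.02], [-0.98, 0.02, -0.18], [0.17, -0.02, -0.98]]
{'t': 0.1, 'joints': array([ 1.08540677e+00,  4.91495329e-01,  1.55940026e+00, -1.31278650e-05,
        1.09167702e+00, -1.05602145e-01]), 'qvel': array([ 2.75797792e-05, -2.50515548e-03, -2.29299125e-04, -3.90967872e-04,
        1.72568888e-03, -8.19301984e-04]), 'tau': array([ 3.75129588e-03, -6.13621259e+01, -2.58603251e+01,  6.93883630e-02,
        4.71146707e-02, -5.01202510e-05]), 'eef_pos': array([231.58421121, 580.28033885, 214.11858659]), 'tcp_rot': array([-3.14061693e+00, -9.17146619e-05,  2.76181125e+00]), 'ft_force': array([-0.54098199, -0.33612561,  0.3669353 ]), 'moment': array([ 0.00088107, -0.02863558, -0.02732943]), 'grip_force': 0.0, 'opening': 0.998758910624959}
```

View pics/scene1.png

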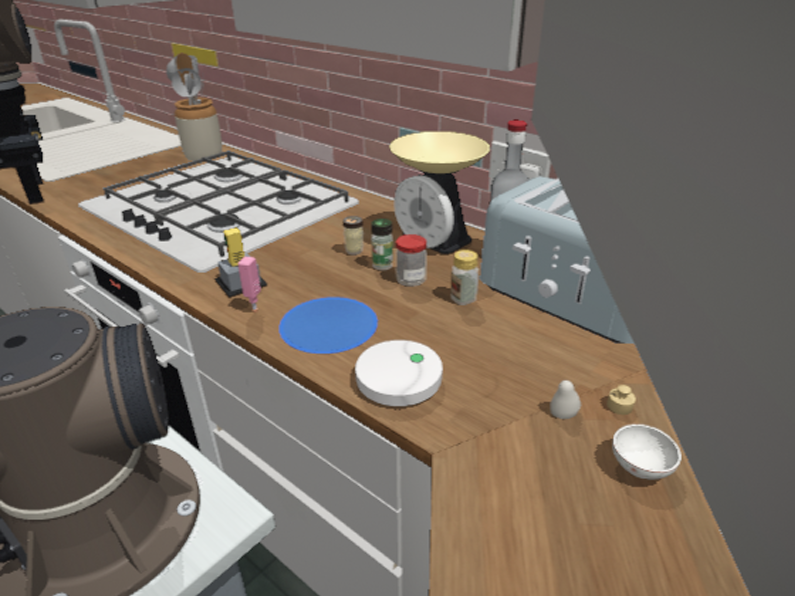

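View pics/top1.png

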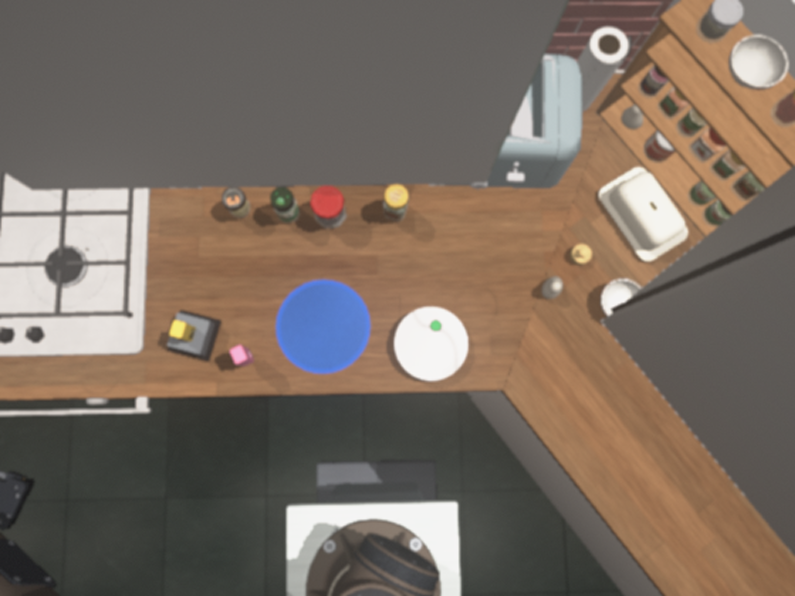

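The scene view shows the slab at (399,372), the disc at (328,324), the yellow probe in its stand at (235,245), and the pink look-alike at (249,280), outside the stand. In the top view the same things are at slab (431,343), disc (323,326), yellow (180,330) and pink (240,355). The yellow one in the grey block fits the description. I'll measure and confirm it in a crop.

Run:
```python
from h import *
c=read_camera("top"); s=read_camera("scene")
def cent(c,m,roi=None):
    m=m.astype(np.uint8)
    if roi: k=np.zeros_like(m); x0,y0,x1,y1=roi; k[y0:y1,x0:x1]=1; m=m*k
    n,l,st,ce=cv2.connectedComponentsWithStats(m); i=1+np.argmax(st[1:,4]); 
    cn=max(cv2.findContours((l==i).astype(np.uint8),0,1)[0],key=len)
    e=cv2.fitEllipse(cn) if len(cn)>5 else None
    return ce[i],e,st[i,:]
for n,q in(("top",c),("scene",s)):
    h=cv2.cvtColor(q["color"],cv2.COLOR_RGB2HSV).astype(int); H,S,V=[h[...,i] for i in range(3)]
    b=cent(q,(H>100)&(H<125)&(S>150)&(V>80)); print(n,"disc",b[1][0],px(q,*b[1][0],1))
    roi=(270,205,340,275) if n=="top" else (240,230,320,290)
    w=cent(q,(S<60)&(V>150),roi); print("slab",w[1],px(q,*w[1][0],32 if n=="top" else 16))
    g=cent(q,(H>45)&(H<85)&(S>100),roi); print("spot",g[0],px(q,*g[0],32))
    roi=(110,215,150,260) if n=="top" else (145,150,185,215)
    y=cent(q,(H>20)&(H<34)&(S>140)&(V>120),roi); print("yel",y[0],y[2],y[1])
    p=cent(q,(H>150)&(S>60)&(V>120),(120,215,200,270) if n=="top" else (145,150,195,225)); print("pink",p[0],p[2])
a=cv2.resize(c["color"][210:270,105:190],None,fx=6,fy=6,interpolation=2); d=cv2.resize(s["color"][150:225,140:195],None,fx=6,fy=6,interpolation=2)
H=max(a.shape[0],d.shape[0]); o=np.zeros((H,a.shape[1]+d.shape[1],3),np.uint8); o[:a.shape[0],:a.shape[1]]=a;o[:d.shape[0],a.shape[1]:]=d
cv2.imwrite("pics/crop.png",cv2.resize(o[...,::-1],None,fx=.9,fy=.9)); print(o.shape)
```

```text
top disc (227.16683959960938, 229.49085998535156) [485.1  88.6   1. ]
slab ((303.1384582519531, 241.6789093017578), (52.0368766784668, 52.67410659790039), 140.27288818359375) [ 444.4 -118.8   32. ]
spot [306.42105263 228.89473684] [ 478.9 -128.7   32. ]
yel [128.9375 233.5625] [126 229   6   9  16] ((128.24954223632812, 233.3927764892578), (3.0310158729553223, 8.619003295898438), 22.950841903686523)
pink [169.13483146 249.93258427] [161 243  17  14 178]
scene disc (230.7894287109375, 228.7847137451172) [478.8  84.    1. ]
slab ((281.7698974609375, 260.68206787109375), (43.768333435058594, 61.26475524902344), 97.81513977050781) [ 450.6 -116.6   16. ]
spot [293.         251.63888889] [ 477.6 -128.2   32. ]
yel [164.68       173.46857143] [158 164  14  23 175] ((164.6255340576172, 172.79197692871094), (10.761642456054688, 22.168827056884766), 174.6724395751953)
pink [175.32492997 195.60504202] [168 181  16  33 357]
(450, 840, 3)
```

View pics/crop.png

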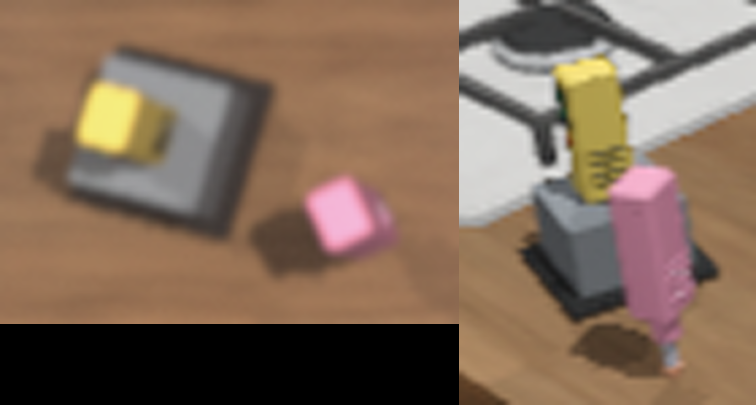

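The crop shows the yellow probe seated in the grey block's hole, at about (110,117) in the left panel. The pink one stands beside the block and I'll leave it alone. First I'll turn the hand to yaw 79° and travel to behind the slab.

carry_out([
  {"slide": [0,0,0],"spin": 0.22},
  {"slide": [0,0,0],"spin": 0.22},
  {"slide": [0,0,0],"spin": 0.22},
  {"slide": [0,0,0],"spin": 0.22},
  {"slide": [0,0,0],"spin": 0.22},
  {"slide": [0,0,0],"spin": 0.22},
  {"slide": [0,0,0],"spin": 0.22},
  {"slide": [0,0,0],"spin": 0.22},
  {"slide": [0,0,0],"spin": 0.22},
  {"slide": [0,0,0],"spin": 0.22},
  {"slide": [0,0,0],"spin": 0.22},
  {"slide": [0,0,0],"spin": 0.22},
], hand=0)

```text
t: 1.2
eef_pos: [231.7, 580.4, 214.5]
tcp_rot: [-3.141, 0.0, 1.374]
ft_force: [0.3, -0.3, 0.3]
opening: 0.998
grip_force: 0.0
```

carry_out([
  {"slide": [-0.07,0.067,0],"spin": 0},
  {"slide": [-0.07,0.067,0],"spin": 0},
  {"slide": [-0.07,0.067,0],"spin": 0},
  {"slide": [-0.07,0.067,0],"spin": 0},
  {"slide": [-0.07,0.067,0],"spin": 0},
  {"slide": [-0.07,0.067,0],"spin": 0},
  {"slide": [-0.07,0.067,0],"spin": 0},
  {"slide": [-0.07,0.067,0],"spin": 0},
  {"slide": [-0.07,0.067,0],"spin": 0},
  {"slide": [-0.07,0.067,0],"spin": 0},
])

```text
t: 2.03
eef_pos: [442.2, 252.9, 214.7]
tcp_rot: [3.142, -0.0, 1.38]
ft_force: [0.6, -0.1, -1.1]
opening: 1.0
grip_force: 0.0
```

carry_out([
  {"slide": [-0.09,0.018,0],"spin": 0},
  {"slide": [-0.09,0.018,0],"spin": 0},
  {"slide": [-0.09,0.018,0],"spin": 0},
  {"slide": [-0.09,0.018,0],"spin": 0},
  {"slide": [-0.09,0.018,0],"spin": 0},
  {"slide": [-0.09,0.018,0],"spin": 0},
  {"slide": [-0.09,0.018,0],"spin": 0},
  {"slide": [-0.09,0.018,0],"spin": 0},
  {"slide": [-0.09,0.018,0],"spin": 0},
  {"slide": [-0.09,0.018,0],"spin": 0},
  {"slide": [-0.09,0.018,0],"spin": 0},
  {"slide": [0,0,0],"spin": 0},
])

```text
t: 3.03
eef_pos: [444.3, -154.2, 214.6]
tcp_rot: [3.141, 0.001, 1.376]
ft_force: [-1.1, 0.2, 0.1]
opening: 1.0
grip_force: 0.0
```

```bash
cat >> h.py <<'E'
def go(x=None,y=None,z=None):
    "shift to a target, in slide units"
    s=state(); p=s["eef_pos"]; w=s["tcp_rot"][2]; t=[p[i] if v is None else v for i,v in enumerate((x,y,z))]; d=np.array(t)-p
    cw,sw=np.cos(w),np.sin(w)
    return np.round(np.array([cw*d[0]+sw*d[1],sw*d[0]-cw*d[1],-d[2]])/400,4), "d",d.round(1),"yaw",round(np.degrees(w),2)
E
python3 - <<'E'
from h import *
c=read_camera("top")
print(go(428.5,-206,12))
# stand fit: search pose so that edges of the plate match read corners (u,v of plate right side corners)
cr=lambda u,v:(105+u/5.4,210+v/5.4)
for q,z in(((272,85),2),((228,238),2),((70,195),25),((111,117),123),((170,141),2)): print(q,px(c,*cr(*q),z))
for u,v in ((552,288),(582,254)): print("bird/brass",px(c,u/1.42,v/1.42,30))
E
```

```text
(array([-0.1403, -0.0115,  0.506 ]), 'd', array([ -15.4,  -54.2, -202.4]), 'yaw', np.float64(78.8))
(272, 85) [499.3 286.6   2. ]
(228, 238) [421.7 307.2   2. ]
(70, 195) [443.1 380.8  25. ]
(111, 117) [470.5 334.  123. ]
(170, 141) [471.6 337.9   2. ]
bird/brass [ 546.7 -357.8   30. ]
bird/brass [ 613.  -420.7   30. ]
```

carry_out([
  {"slide": [-0.07,-0.006,0],"spin": 0},
  {"slide": [-0.07,-0.006,0],"spin": 0},
  {"slide": [0,0,0.09],"spin": 0},
  {"slide": [0,0,0.09],"spin": 0},
  {"slide": [0,0,0.09],"spin": 0},
  {"slide": [0,0,0.09],"spin": 0},
  {"slide": [0,0,0.08],"spin": 0},
  {"slide": [0,0,0.04],"spin": 0},
  {"slide": [0,0,0.025],"spin": 0},
  {"slide": [0,0,0],"spin": 0},
])

```text
t: 3.92
eef_pos: [428.2, -202.2, 11.2]
tcp_rot: [-3.139, -0.001, 1.38]
ft_force: [0.2, -0.5, 0.4]
opening: 1.002
grip_force: 0.0
```

Run:
```python
from h import *
c=read_camera("scene"); save(c,"s2.png",(200,190,360,310),5)
print(state()["eef_pos"],state()["ft_force"])
v=np.array([39,207])/np.hypot(39,207)
print(go(484-61.4*v[0],88-61.4*v[1],12))
```

```text
[ 428.66629717 -202.60381804   12.40331414] [-0.71710943 -0.46055799  0.91984499]
(array([ 0.5861, -0.0012,  0.001 ]), 'd', array([ 44. , 230.3,  -0.4]), 'yaw', np.float64(79.08))
```

View pics/s2.png

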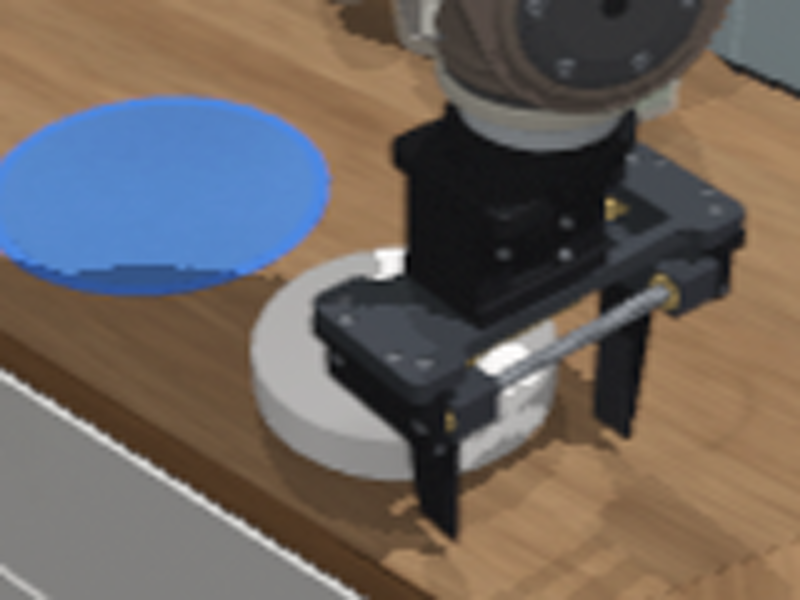

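The picture shows the open fingers straddling the far side of the slab, low down and clear of it. Now I'll push gently.

carry_out([
  {"slide": [0.02,0,0]},
  {"slide": [0.01,0,0]},
  {"slide": [0.01,0,0]},
  {"slide": [0.01,0,0]},
  {"slide": [0.01,0,0]},
  {"slide": [0.015,0,0]},
  {"slide": [0.015,0,0]},
  {"slide": [0.015,0,0]},
  {"slide": [0.015,0,0]},
  {"slide": [0.015,0,0]},
  {"slide": [0.015,0,0]},
  {"slide": [0.015,0,0]},
])

```text
$.moves[0]: bad value
```

carry_out([
  {"slide": [0.018,0,0]},
  {"slide": [0.018,0,0]},
  {"slide": [0.018,0,0]},
  {"slide": [0.018,0,0]},
  {"slide": [0.018,0,0]},
  {"slide": [0.018,0,0]},
  {"slide": [0.018,0,0]},
  {"slide": [0.018,0,0]},
  {"slide": [0.018,0,0]},
  {"slide": [0.018,0,0]},
  {"slide": [0.018,0,0]},
  {"slide": [0.018,0,0]},
])

```text
$.moves[0]: bad value
```

```bash
cat >> h.py <<'E'
def slab(name="top"):
    q=read_camera(name); h=cv2.cvtColor(q["color"],cv2.COLOR_RGB2HSV).astype(int); H,S,V=[h[...,i] for i in range(3)]
    m=((H>40)&(H<88)&(S>90)&(V>50)).astype(np.uint8); k=np.zeros_like(m); k[195:290,150:345]=1
    n,l,st,ce=cv2.connectedComponentsWithStats(m*k)
    for i in range(1,n):
        if st[i,4]>5: print(name,"green",ce[i],st[i,4],px(q,*ce[i],32))
    return q
E
python3 - <<'E'
from h import *
slab("top");slab("scene")
v=np.array([39,207])/np.hypot(39,207)
print(go(484-61.4*v[0],88-61.4*v[1],12),state()["ft_force"])
E
```

```text
(array([ 0.5873, -0.003 ,  0.0041]), 'd', array([ 43.4, 230.9,  -1.6]), 'yaw', np.float64(79.06)) [ 0.34409451  0.65463351 -0.73258886]
```

Each row needs a spin value.

carry_out([
  {"slide": [0.02,0,0],"spin": 0},
  {"slide": [0.01,0,0],"spin": 0},
  {"slide": [0.01,0,0],"spin": 0},
  {"slide": [0.01,0,0],"spin": 0},
  {"slide": [0.01,0,0],"spin": 0},
  {"slide": [0.015,0,0],"spin": 0},
  {"slide": [0.015,0,0],"spin": 0},
  {"slide": [0.015,0,0],"spin": 0},
  {"slide": [0.015,0,0],"spin": 0},
  {"slide": [0.015,0,0],"spin": 0},
  {"slide": [0.015,0,0],"spin": 0},
  {"slide": [0.015,0,0],"spin": 0},
])

```text
t: 5.07
eef_pos: [441.5, -138.1, 12.7]
tcp_rot: [3.141, 0.0, 1.38]
ft_force: [-0.4, -5.1, 2.5]
opening: 0.999
grip_force: 2.5
```

carry_out([
  {"slide": [0.018,0,0],"spin": 0},
  {"slide": [0.018,0,0],"spin": 0},
  {"slide": [0.018,0,0],"spin": 0},
  {"slide": [0.018,0,0],"spin": 0},
  {"slide": [0.018,0,0],"spin": 0},
  {"slide": [0.018,0,0],"spin": 0},
  {"slide": [0.018,0,0],"spin": 0},
  {"slide": [0.018,0,0],"spin": 0},
  {"slide": [0.018,0,0],"spin": 0},
  {"slide": [0.018,0,0],"spin": 0},
  {"slide": [0.015,0,0],"spin": 0},
  {"slide": [0.01,0,0],"spin": 0},
])

```text
t: 6.07
eef_pos: [456.9, -57.3, 12.7]
tcp_rot: [3.141, 0.0, 1.38]
ft_force: [-0.9, -5.4, 4.0]
opening: 1.001
grip_force: 2.7
```

Run:
```python
from h import *
slab("top");slab("scene")
v=np.array([39,207])/np.hypot(39,207)
print(go(484-61.4*v[0],88-61.4*v[1],12),state()["ft_force"])
c=read_camera("top"); save(c,"t3.png",(150,170,350,300),4)
```

```text
(array([ 0.2158, -0.0013,  0.0016]), 'd', array([15.8, 84.9, -0.6]), 'yaw', np.float64(79.08)) [-0.04212572  0.53492867  0.04830914]
```

View pics/t3.png

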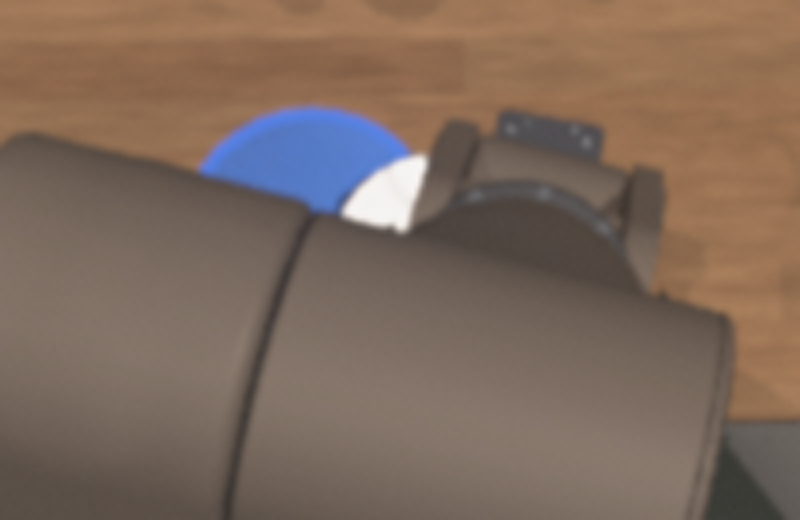

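The slab is moving squarely ahead of the fingers, with its leading edge at about (345,210) already on the disc. I'll push the remaining 86 mm.

carry_out([
  {"slide": [0.018,0,0],"spin": 0},
  {"slide": [0.02,0,0],"spin": 0},
  {"slide": [0.02,0,0],"spin": 0},
  {"slide": [0.02,0,0],"spin": 0},
  {"slide": [0.02,0,0],"spin": 0},
  {"slide": [0.02,0,0],"spin": 0},
  {"slide": [0.02,0,0],"spin": 0},
  {"slide": [0.02,0,0],"spin": 0},
  {"slide": [0.02,0,0],"spin": 0},
  {"slide": [0.018,0,0],"spin": 0},
  {"slide": [0.012,0,0],"spin": 0},
  {"slide": [0.007,0,0],"spin": 0},
])

```text
t: 7.22
eef_pos: [473.2, 27.2, 12.6]
tcp_rot: [-3.142, -0.0, 1.38]
ft_force: [-0.2, -2.9, -1.4]
opening: 0.998
grip_force: 1.6
```

carry_out([
  {"slide": [-0.03,0,0],"spin": 0},
  {"slide": [-0.06,0,0],"spin": 0},
  {"slide": [0,0,-0.1],"spin": 0},
  {"slide": [0,0,-0.1],"spin": 0},
  {"slide": [0,0,-0.1],"spin": 0},
  {"slide": [0,0,-0.1],"spin": 0},
  {"slide": [0,0,-0.1],"spin": 0},
  {"slide": [-0.1,0,0],"spin": 0},
  {"slide": [-0.1,0,0],"spin": 0},
  {"slide": [-0.1,0,0],"spin": 0},
  {"slide": [0,0,0],"spin": 0},
])

```text
t: 8.13
eef_pos: [442.8, -131.4, 213.1]
tcp_rot: [3.14, 0.001, 1.375]
ft_force: [0.1, -0.2, -1.3]
opening: 1.002
grip_force: 0.0
```

Run:
```python
from h import *
c=slab("top");s=slab("scene")
a=cv2.resize(c["color"][180:280,150:300],None,fx=2.6,fy=2.6,interpolation=2); d=cv2.resize(s["color"][150:290,170:320],None,fx=2.6,fy=2.6,interpolation=2)
o=np.zeros((d.shape[0],780,3),np.uint8); o[:260,:390]=a; o[:,390:]=d; cv2.imwrite("pics/t4.png",o[...,::-1])
```

```text
top green [230.8  215.92] 25 [518.4  76.   32. ]
scene green [242.18181818 213.86363636] 22 [516.9  76.9  32. ]
```

View pics/t4.png

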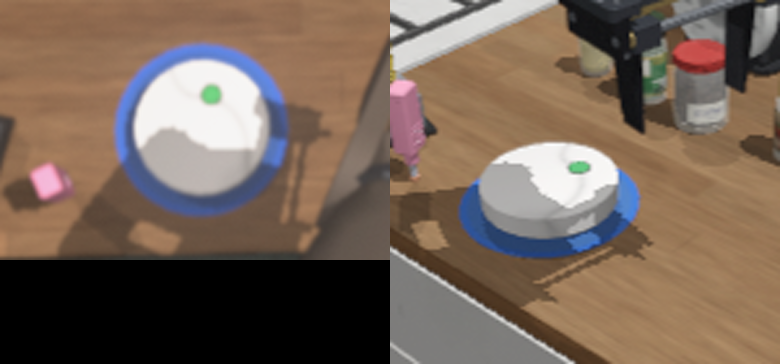

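The slab lies centred on the disc in both views, with the spot at world (518,77). Next I'll check my probe and stand estimate with a wireframe overlay while the view is clear.

Run:
```python
from h import *
P=np.array([471.,336.5]); w=np.radians(-15)
def box(dx,dy,z0,z1):
    r=[]
    for z in(z0,z1):
        for a,b in((-1,-1),(1,-1),(1,1),(-1,1)):
            x,y=a*dx/2,b*dy/2; r.append((P[0]+np.cos(w)*x-np.sin(w)*y,P[1]+np.sin(w)*x+np.cos(w)*y,z))
    return r
ims=[]
for n,cr in(("top",(110,210,166,265)),("scene",(145,155,195,210))):
    c=read_camera(n); x0,y0,x1,y1=cr; k=7
    im=cv2.resize(c["color"][y0:y1,x0:x1,::-1],None,fx=k,fy=k,interpolation=cv2.INTER_CUBIC)
    for b,col in((box(30,24,48,123),(0,0,255)),(box(64,64,0,48),(255,255,0)),(box(84,84,0,3),(0,255,0))):
        q=[tuple(int(round(v)) for v in ((proj(c,X)+.5-[x0,y0])*k)) for X in b]
        for i in range(4):
            cv2.line(im,q[4+i],q[4+(i+1)%4],col,1)
            if col!=(0,255,0): cv2.line(im,q[i],q[4+i],col,1)
    ims.append(im)
cv2.imwrite("pics/o5.png",np.hstack(ims)); print(ims[0].shape)
```

```text
(385, 392, 3)
```

View pics/o5.png

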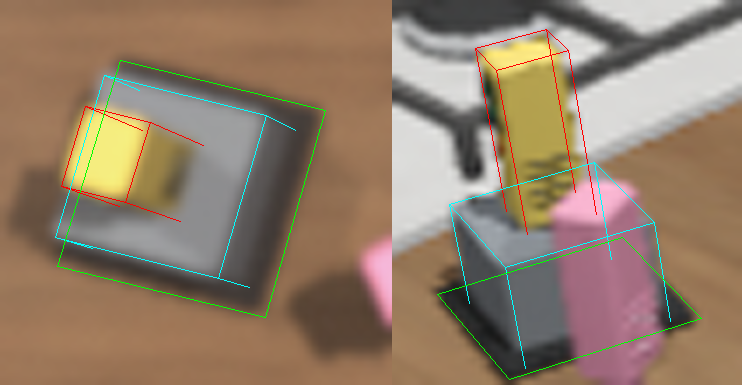

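The overlay agrees with the probe to about a pixel, with the yellow top at (62–148,108–200) in the left panel. That puts it near (470,336) at yaw about -15°. I'll turn and travel there.

carry_out([
  {"slide": [0,0,0],"spin": -0.22},
  {"slide": [0,0,0],"spin": -0.22},
  {"slide": [0,0,0],"spin": -0.22},
  {"slide": [0,0,0],"spin": -0.22},
  {"slide": [0,0,0],"spin": -0.22},
  {"slide": [0,0,0],"spin": -0.22},
  {"slide": [0,0,0],"spin": -0.22},
  {"slide": [0,0,0],"spin": -0.22},
  {"slide": [0,0,0],"spin": -0.22},
  {"slide": [0,0,0],"spin": -0.22},
  {"slide": [0,0,0],"spin": -0.22},
  {"slide": [0,0,0],"spin": -0.22},
], hand=0.4)

```text
t: 9.33
eef_pos: [443.8, -125.1, 212.6]
tcp_rot: [3.141, -0.0, 2.77]
ft_force: [0.3, -0.4, 0.5]
opening: 0.601
grip_force: 0.0
```

carry_out([
  {"slide": [0,0,0],"spin": -0.22},
  {"slide": [0.02,0.095,0],"spin": 0},
  {"slide": [0.02,0.095,0],"spin": 0},
  {"slide": [0.02,0.095,0],"spin": 0},
  {"slide": [0.02,0.095,0],"spin": 0},
  {"slide": [0.02,0.095,0],"spin": 0},
  {"slide": [0.02,0.095,0],"spin": 0},
  {"slide": [0.02,0.095,0],"spin": 0},
  {"slide": [0.02,0.095,0],"spin": 0},
  {"slide": [0.02,0.095,0],"spin": 0},
  {"slide": [0.02,0.095,0],"spin": 0},
  {"slide": [0.02,0.095,0],"spin": 0},
])

```text
t: 10.33
eef_pos: [466.4, 303.4, 212.6]
tcp_rot: [3.141, -0.0, 2.88]
ft_force: [1.2, -0.5, 0.3]
opening: 0.599
grip_force: 0.0
```

carry_out([
  {"slide": [0.018,0.095,0],"spin": 0},
  {"slide": [0,0,0],"spin": 0},
  {"slide": [0,0,0],"spin": 0},
])

```text
t: 10.58
eef_pos: [469.2, 341.2, 212.0]
tcp_rot: [-3.141, -0.001, 2.882]
ft_force: [0.1, 0.1, 0.2]
opening: 0.598
grip_force: 0.0
```

Run:
```python
from h import *
print(go(470,335.5,71),state()["eef_pos"],state()["opening"])
```

```text
(array([-0.0055, -0.0133,  0.3524]), 'd', array([   0.8,   -5.7, -141. ]), 'yaw', np.float64(165.13)) [469.24985716 341.20088672 211.97248921] 0.5984101726692267
```

carry_out([
  {"slide": [-0.0055,-0.0133,0],"spin": 0},
  {"slide": [0,0,0.06],"spin": 0},
  {"slide": [0,0,0.07],"spin": 0},
  {"slide": [0,0,0.05],"spin": 0},
  {"slide": [0,0,0.04],"spin": 0},
  {"slide": [0,0,0.03],"spin": 0},
  {"slide": [0,0,0.03],"spin": 0},
  {"slide": [0,0,0.03],"spin": 0},
  {"slide": [0,0,0.03],"spin": 0},
  {"slide": [0,0,0.012],"spin": 0},
  {"slide": [0,0,0],"spin": 0},
])

```text
t: 11.5
eef_pos: [471.2, 331.5, 71.3]
tcp_rot: [-3.14, -0.001, 2.876]
ft_force: [0.2, -0.5, 0.4]
opening: 0.597
grip_force: 0.0
```

Run:
```python
from h import *
print(state()["eef_pos"],state()["ft_force"])
c=read_camera("top");s=read_camera("scene")
a=cv2.resize(c["color"][200:270,95:185],None,fx=4,fy=4,interpolation=2); d=cv2.resize(s["color"][120:220,130:220],None,fx=4,fy=4,interpolation=2)
o=np.zeros((400,720,3),np.uint8); o[:280,:360]=a; o[:,360:]=d; cv2.imwrite("pics/t6.png",o[...,::-1])
```

```text
[471.21062628 331.4626399   71.25625023] [ 0.19532737 -0.51294022  0.36718711]
```

View pics/t6.png

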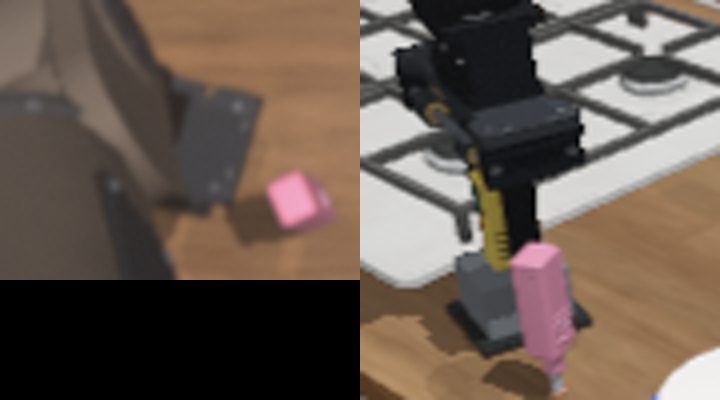

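The hand is around the yellow handle, with the near finger at (520,225) in the right panel and the pink one clear. I'll correct 3–4 mm in y, then close.

carry_out([
  {"slide": [0.001,0.009,0],"spin": 0},
  {"slide": [0,0,0],"spin": 0},
])

```text
t: 11.77
eef_pos: [472.6, 336.7, 72.7]
tcp_rot: [3.14, 0.001, 2.877]
ft_force: [0.6, 0.3, 0.3]
opening: 0.6
grip_force: 0.0
```

carry_out([
  {"slide": [0,0,0],"spin": 0},
  {"slide": [0,0,0],"spin": 0},
  {"slide": [0,0,0],"spin": 0},
  {"slide": [0,0,0],"spin": 0},
  {"slide": [0,0,0],"spin": 0},
  {"slide": [0,0,0],"spin": 0},
  {"slide": [0,0,0],"spin": 0},
  {"slide": [0,0,0],"spin": 0},
], hand=1)

```text
t: 12.43
eef_pos: [472.3, 336.5, 71.9]
tcp_rot: [3.141, 0.0, 2.877]
ft_force: [0.7, 2.8, -0.1]
opening: 0.248
grip_force: 30.0
```

carry_out([
  {"slide": [0,0,-0.015],"spin": 0},
  {"slide": [0,0,-0.02],"spin": 0},
  {"slide": [0,0,-0.02],"spin": 0},
  {"slide": [0,0,-0.025],"spin": 0},
  {"slide": [0,0,-0.025],"spin": 0},
  {"slide": [0,0,-0.025],"spin": 0},
  {"slide": [0,0,-0.025],"spin": 0},
  {"slide": [0,0,-0.02],"spin": 0},
  {"slide": [0,0,0],"spin": 0},
  {"slide": [0,0,0],"spin": 0},
])

```text
t: 13.27
eef_pos: [472.2, 336.2, 142.3]
tcp_rot: [3.141, 0.001, 2.877]
ft_force: [0.4, 0.7, -2.4]
opening: 0.25
grip_force: 30.0
```

Run:
```python
from h import *
s=state(); print(go(518,77),s["eef_pos"],s["ft_force"],s["moment"])
c=read_camera("scene"); save(c,"s7.png",(130,100,240,210),5)
c=read_camera("top"); print(px(c,169,250,100))
```

```text
(array([-0.2799, -0.5956, -0.    ]), 'd', array([  45.8, -259.2,    0. ]), 'yaw', np.float64(164.84)) [472.23039453 336.22559966 142.30347171] [ 0.35653004  0.68135277 -2.39083022] [0.01307318 0.04641009 0.01801504]
[424.1 228.8 100. ]
```

View pics/s7.png

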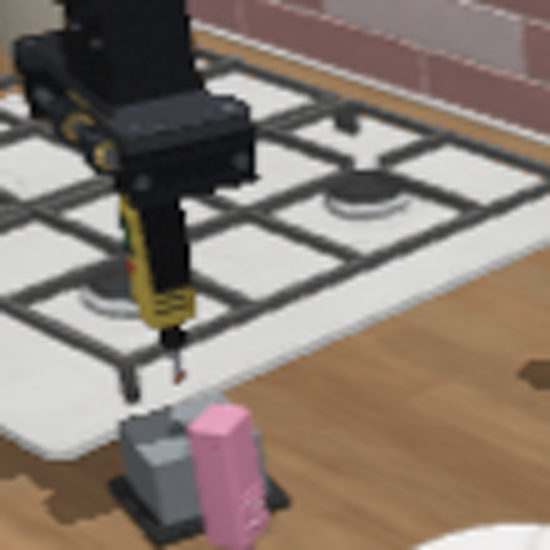

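Run:
```python
from h import *
c=read_camera("scene"); p=state()["eef_pos"]
print("tip seen",px(c,166,175.6,80.4),"expected px at tcp xy",proj(c,(p[0],p[1],80.4)),"handle bottom",proj(c,(p[0],p[1],118.4)),"seen ~",(130+170/5,100+325/5))
```

```text
tip seen [469.8 332.4  80.4] expected px at tcp xy [165.8 175. ] handle bottom [163.6 163. ] seen ~ (164.0, 165.0)
```

carry_out([
  {"slide": [-0.023,-0.05,0],"spin": 0},
  {"slide": [-0.023,-0.05,0],"spin": 0},
  {"slide": [-0.023,-0.05,0],"spin": 0},
  {"slide": [-0.023,-0.05,0],"spin": 0},
  {"slide": [-0.023,-0.05,0],"spin": 0},
  {"slide": [-0.023,-0.05,0],"spin": 0},
  {"slide": [-0.023,-0.05,0],"spin": 0},
  {"slide": [-0.023,-0.05,0],"spin": 0},
  {"slide": [-0.023,-0.05,0],"spin": 0},
  {"slide": [-0.023,-0.05,0],"spin": 0},
  {"slide": [-0.025,-0.05,0],"spin": 0},
  {"slide": [-0.025,-0.045,0],"spin": 0},
])

```text
t: 14.42
eef_pos: [517.8, 76.0, 141.4]
tcp_rot: [-3.141, -0.001, 2.877]
ft_force: [-0.1, 0.3, -0.2]
opening: 0.25
grip_force: 30.0
```

carry_out([
  {"slide": [0,0,0],"spin": 0},
  {"slide": [0,0,0.03],"spin": 0},
  {"slide": [0,0,0.03],"spin": 0},
  {"slide": [0,0,0.02],"spin": 0},
  {"slide": [0,0,0],"spin": 0},
  {"slide": [0,0,0],"spin": 0},
  {"slide": [0,0,0],"spin": 0},
])

```text
t: 15.0
eef_pos: [518.2, 77.5, 110.1]
tcp_rot: [3.141, 0.0, 2.877]
ft_force: [0.1, -0.6, -1.9]
opening: 0.255
grip_force: 30.0
```

Run:
```python
from h import *
f=[];p=[]
for i in range(4):
    c=read_camera("scene"); s=state(); f.append(s["ft_force"]); p.append(s["eef_pos"])
print(np.mean(f,0),np.std(f,0),np.mean(p,0),np.std(p,0),s["tcp_rot"])
p=np.mean(p,0); slab("scene"); print("tip expected px",proj(c,(p[0],p[1],p[2]-61.9)),"spot px",proj(c,(518,77,32)))
save(c,"s8.png",(195,150,295,250),6)
```

```text
[ 0.22947943 -0.05276634 -1.02797784] [0.54576444 0.42904601 0.32931878] [518.22202309  77.36372602 110.3086531 ] [0.02812915 0.04830851 0.0226228 ] [3.14127522e+00 7.59586689e-04 2.87712554e+00]
scene green [241.90909091 213.77272727] 22 [516.7  77.7  32. ]
tip expected px [242.  208.4] spot px [242.4 213.7]
```

View pics/s8.png

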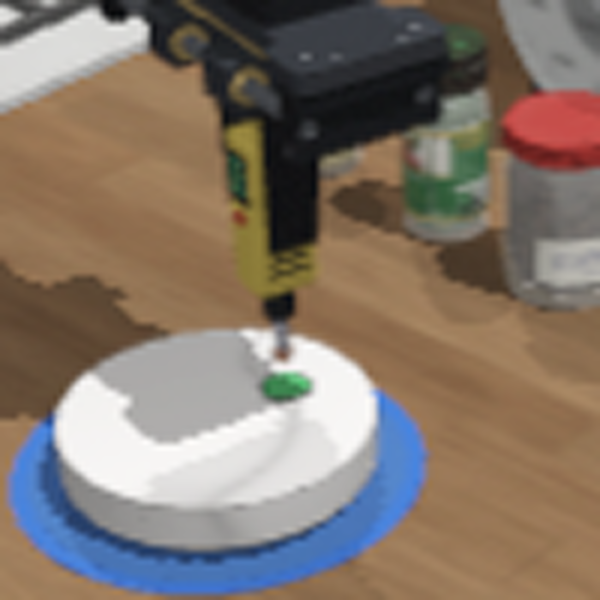

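The tip at (282,357) is directly above the green spot at (287,386), and the remaining descent should land it there. I'll lower it gently.

carry_out([
  {"slide": [0,0,0.012],"spin": 0},
  {"slide": [0,0,0.012],"spin": 0},
  {"slide": [0,0,0.006],"spin": 0},
  {"slide": [0,0,0.005],"spin": 0},
  {"slide": [0,0,0.005],"spin": 0},
  {"slide": [0,0,0.005],"spin": 0},
  {"slide": [0,0,0.005],"spin": 0},
  {"slide": [0,0,0],"spin": 0},
  {"slide": [0,0,0],"spin": 0},
  {"slide": [0,0,0],"spin": 0},
])

```text
t: 16.08
eef_pos: [518.0, 77.2, 89.9]
tcp_rot: [3.142, -0.0, 2.877]
ft_force: [-1.7, -0.4, 1.4]
opening: 0.254
grip_force: 30.0
```

```bash
cat >> h.py <<'E'
def force(n=8):
    f=[];p=[]
    for i in range(n):
        c=read_camera("scene"); s=state(); f.append(s["ft_force"]); p.append(s["eef_pos"])
    print(np.mean(f,0).round(2),np.std(f,0).round(2),np.mean(p,0).round(2),s["opening"]); return c
E
python3 - <<'E'
from h import *
force()
E
```

```text
[-1.27  0.02  1.31] [0.53 0.56 0.39] [517.99  77.21  89.91] 0.25192965399960116
```

carry_out([
  {"slide": [0,0,0.004],"spin": 0},
  {"slide": [0,0,0.004],"spin": 0},
  {"slide": [0,0,0],"spin": 0},
  {"slide": [0,0,0],"spin": 0},
  {"slide": [0,0,0],"spin": 0},
])

```text
t: 16.9
eef_pos: [518.1, 77.2, 86.6]
tcp_rot: [3.141, 0.0, 2.877]
ft_force: [-0.9, 0.6, 2.8]
opening: 0.254
grip_force: 30.0
```

Run:
```python
from h import *
c=force(12); save(c,"s9.png",(195,150,295,250),6); slab("scene")
```

```text
[-0.92 -0.26  2.15] [0.5  0.63 0.42] [518.07  77.22  86.67] 0.2550408031984302
scene green [244.28571429 214.14285714] 7 [519.5  71.6  32. ]
```

View pics/s9.png

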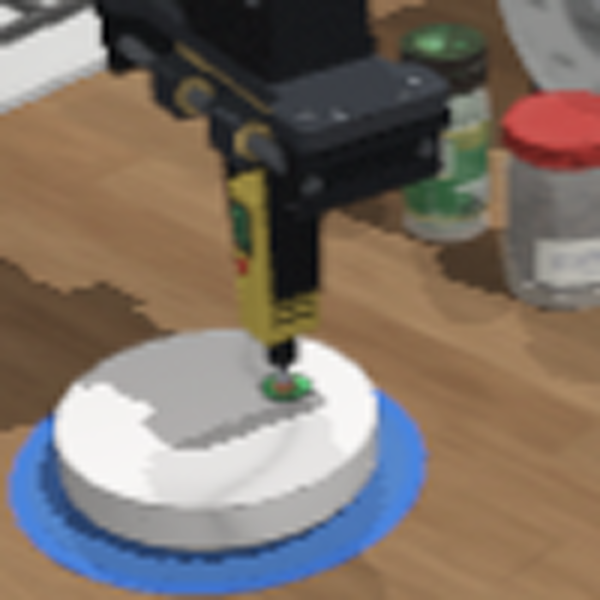

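The copper tip sits inside the green spot at (284,386), the slab is still on the disc, and the press is about 3.4 N (roughly 7 mm in). I'll hand it in.

```bash
python3 -c "
from cell import job_done; print(job_done())"
```

```text
the job is handed in; nothing more can be done
None
```

I slid the slab onto the blue disc, then pressed the yellow thermometer upright on the green spot at about 3.4 N, with the tip roughly 7 mm in. I handed the job in with the arm still holding it there; no verdict came back.

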